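Catch the moisture analyser's falling hood and ease it shut

ROBOT

A 6-joint arm with a two-finger parallel gripper is mounted at the origin on the work surface. World frame = base frame: x ahead of the robot, y to its left, z up, the work surface at z = 0. Lengths are in m, angles in rad, forces in N, time in s.
With the tool pointing down it reaches from about 0.25 to 0.8 m from the base axis. Payload 8.5 kg.
Tool frame: the origin (TCP) lies midway between the tips of the shut fingers; the grasp point (between the pads) lies 19 mm behind it (manip.grip_point_offset is the distance from the TCP to the grasp point, in m); z points along the fingers, x is the direction in which the jaws open and shut, and the axes are right-handed (so a half turn about z gives the same grasp; the last joint's range is limited). The gripper opens to 85 mm and grips with 20 to 120 N. Pads are 22 mm wide; open, the fingers measure 114 mm over their backs; the gripper's body (76 mm by 85 mm) begins 54 mm behind the grasp point. The pads swing forward as they close: fully open they stand 13 mm farther back than shut.
Start: joints at [-1.329, 0.238, -0.013, 1.319, 0, 1.571], TCP at [0.126, -0.51, 0.192] pointing down, gripper open.
Joint ranges: [-2.66, 2.66], [-1.03, 1.9], [-1.14, 1.46], [-1.82, 2.27], [-1.45, 1.34], [-3.14, 3.14]. Speed limits (rad/s): [2.22, 2.22, 2.79, 3.14, 3.14, 3.14].

INTERFACE

Orientations are given as a unit quaternion [w, x, y, z].
In Python, from cell import manip, viewer gives the robot as it stands. The module is installed in compiled form; this text tells all that it offers.
- The arm moves only by the shell command python3 -m handwheel 'ROWS'. ROWS is a JSON object of lists of equal length, an entry for each row: "linear": the shift along the tool's x, y, z normalised to -1 to 1, where 1 is 0.6 m, a list of three; "roll": the turn about the tool's z normalised to -1 to 1, where 1 is 0.5 rad; "hand": the gripper command: -1 is shut, 1 is fully open, values between are in proportion. In form: {"linear": [[x, y, z], ...], "roll": [roll, ...], "hand": [hand, ...]}. A call has 1 to 12 rows; each row is the pose to reach, as a shift and turn from the pose commanded when the call began, along the tool's axes at that moment; what a row does not reach only later rows make up. A row lasts 1/12 s, in which the tool goes at most 41.7 mm and 7.16 degrees, less where a joint would pass 70% of its speed; a pose out of reach is approached as far as the arm can. A call with a number of a shift or a turn outside -1 to 1 is refused whole. A call with a gripper value outside its range is refused whole. The fingers move at their own pace and stop on an object; the grip force is fixed at half the most. Time passes only in rows, so rows that repeat a pose let the fingers close. It gives the time, the measured TCP pose, the force and the opening at its end, in the units of the state.
- manip.sense(): the state, without advancing time (a new reading comes with each control period).
- viewer.capture(name): name is "scene" or "side" or "wrist"; returns a dict with "img" (420x560x3 uint8, red, green, blue), "camera_matrix" (3x3 intrinsics, pixels), "R" (3x3) and "t" (3): a world point X has camera coordinates R X + t. Camera axes: x right, y down, z forward; pixel columns grow to the right and rows downward; lengths in m; the calibration is good to about 2 mm. The wrist camera is an equidistant fisheye: a pixel r from the principal point sees the ray r / f radians off the axis. A picture is of the moment at which its call begins. There is no depth.
- manip.job_done(): hands the job in, once; it reports no verdict.
The state is a dict: "time_s": time; "joint_pos": joint angles; "dq": joint speeds; "tau": joint torques, N m; "tool_pos": TCP position; "tcp_rot": TCP orientation; "force": force on the tool from outside, world axes, zero at the start; "wrist_torque": the same for the moment, N m; "width": finger opening in m.
Only numpy, scipy, OpenCV 4.12 (cv2) and the standard library are available. Lean on these libraries where they do the work, as an engineer would, in place of code of your own. Each camera call takes 0.05 s, during which the arm holds its last target. There are 200 camera calls.

TASK

The heating hood of the moisture analyser stands open and its hinge damper is worn, so it drops with a bump once it is past its balance point. Tip the hood forward with a fingertip behind its handle lip until it falls by itself, catch it with a finger under the lip well before it lands, and ease it down slowly until it is fully shut without a bump, then take the hand away. Only touch the hood lightly, never grip it, and leave everything else on the bench where it is.

Things in the scene. Friction and masses are not known exactly. Their poses are not given: they have to be found in the camera images.
- analyser: white halogen moisture analyser, fixed, its front turned to the robot's right. Origin: bench height, middle of its footprint; x axis from its front to its rear, y to its left as seen from the front. Footprint 305 x 200 mm. Low console at x -155 to -43 mm, 35 to 55 mm high; chamber base x -45 to 115, 70 mm high; rear housing to x 150, 85 mm high, with the hood's level hinge along y
- hood (a joint): opening angle of the hood, rad: 0 shut, 1.65 the open stop, against which it leans at the start. Hood 0.54 to 0.75 kg. Balance point 1.08 rad: above it the hood leans open, below it it falls shut. Hinge: next to no friction, weak damper (0.75 N m s/rad). From 0.1 rad past balance it falls in about 2.2 to 3 s to 0.45 rad and 2.9 to 3.9 s to shut, landing unhelped at 0.55 to 0.8 rad/s
- hood_hinge (a point): point on the hinge axis, in the middle of the hood's width, 85 mm above the bench and 105 mm behind the analyser's origin; it does not move and has the analyser's axes. The shut hood is a hollow white box reaching 150 mm forward of this axis, 180 mm wide, from 77 to 155 mm above the bench
- hood_lip (a point): middle of the outer edge of the handle lip, on its underside (the side facing forward when open). Lip: dark grey shelf 130 mm wide, 8 mm thick, 30 mm out from the hood's front, 70 mm of free space below it when shut. At opening q the point is (-180 cos q + 35 sin q) mm along the analyser's x and (180 sin q + 35 cos q) mm up from the hinge axis. Open, the lip points up
- dishes: stack of three aluminium sample dishes, 94 mm wide, 20 mm high, loose, beside the analyser on its right (-y) side; origin under its centre
- spatula: slim flat steel laboratory spatula, 180 mm long, 16 mm wide, 5 mm thick, lying loose in front of the analyser's console, across it; origin under its middle
- jar: amber jar with white cap, 58 mm wide, 95 mm high, loose on the right of the bench; origin under its centre
- vessel: steel pressure vessel with a flange, 94 mm wide, 88 mm high, loose on the right of the bench; origin under its centre
- clamp_a: half of a split steel clamp ring, about 114 mm long, 41 mm high with its bolts, loose on the left of the bench; origin underneath, near its middle
- clamp_b: the other half of the clamp ring, alike, loose on the left of the bench; origin underneath, near its middle

How it is judged:
On the way, in this order (a step that is already met when the one before it is completed fails the run):
1. the hood has been tipped past its balance point and is falling free of the fingers (value of joint hood between 0.25 and 1.03 rad and velocity of joint hood below -0.02 rad/s and contact force between the fingers and analyser below 0.05 N), for 0.05 s.
2. the hood is caught: well before it lands a finger carries it and it has slowed to under 0.3 rad/s (value of joint hood between 0.1 and 0.55 rad and velocity of joint hood above -0.3 rad/s and contact force between the fingers and analyser above 0.4 N), for 0.15 s.
At the end, for the whole second after the job is handed in: the hood is fully shut (within 0.025 rad) and still, and everything loose stands within 20 mm of where it was (value of joint hood below 0.025 rad and velocity of joint hood between -0.05 and 0.05 rad/s and distance of each of dishes, spatula, jar, vessel, clamp_a, clamp_b from where it was at the start of the episode below 0.02 m); the robot touches nothing.
It fails at once if the hood lands with a bump (faster than 0.4 rad/s in its last 0.05 rad) (value of joint hood below 0.05 rad and velocity of joint hood below -0.4 rad/s).
It fails at once if the fingers grip the hood or press the analyser with more than 30 N (contact force between the fingers and analyser above 30 N).
It fails at once if the arm leans on the analyser (more than 30 N) (contact force between the arm and analyser above 30 N).
It fails at once if something else on the bench is moved or lifted (20 mm) (distance of any of dishes, spatula, jar, vessel, clamp_a, clamp_b from where it was at the start of the episode above 0.02 m).
It also fails if it takes over 50 s, if anything falls off the work surface, if the arm or the gripper's body presses on something with over 40 N, if the wrist force passes 120 N, or if a joint passes its speed limit or range.

## Working session

There is one attempt and no reset: what is moved stays moved. The work goes in short steps, Python scripts to look and compute and a shell command to move; the robot and the scene stay as the last step left them, time stands still between calls to the robot, and variables do not carry over. Pictures are saved under pics/ and viewed, about 8 in all and at most 12, crops included, and the job is handed in when it is done.

```bash
mkdir -p pics
cat > cap.py <<'E'
import cv2,pickle,sys
from cell import manip,viewer
def cap(n,tag):
    c=viewer.capture(n); pickle.dump(c,open(f'pics/{tag}.pkl','wb'))
    cv2.imwrite(f'pics/{tag}.png',c['img'][:,:,::-1]); return c
E
python3 - <<'E'
from cap import *
import numpy as np
a=cap('scene','s0')
b=cap('side','d0')
for c in(a,b):
    print(c['camera_matrix'],c['R'],c['t'])
s=manip.sense();print(s)
E
```

```text
[[506.85877213   0.         274.86196174]
 [  0.         506.85877213 207.22109209]
 [  0.           0.           1.        ]] [[ 0.44265868  0.89668954  0.00107553]
 [ 0.54667304 -0.26891881 -0.79298881]
 [-0.71077555  0.35161134 -0.60923525]] [-0.23166056 -0.24140648  1.84644875]
[[506.12004185   0.         283.40366071]
 [  0.         506.12004185 211.31941012]
 [  0.           0.           1.        ]] [[ 0.0878364   0.99612672 -0.0040407 ]
 [ 0.86695887 -0.07844308 -0.49216766]
 [-0.49057832  0.03972712 -0.87049105]] [-0.05701475 -0.48836986  1.59962889]
{'time_s': 0.1, 'joint_pos': array([-1.32898344e+00,  2.38728547e-01, -1.41764443e-02,  1.31921370e+00,
       -1.20889155e-06,  1.57080689e+00]), 'dq': array([-1.68604267e-03, -1.15244910e-03, -2.33082697e-04, -4.54778463e-04,
        8.34157778e-04, -5.96069497e-05]), 'tau': array([-4.00572817e-04, -5.39721215e+01,  3.47000921e+01,  1.33897777e-02,
       -1.77490364e-05,  1.53657362e-05]), 'tool_pos': array([ 0.1256136 , -0.50930316,  0.19173536]), 'tcp_rot': array([-4.07244582e-04,  7.87226895e-01, -6.16663100e-01, -5.20876495e-04]), 'force': array([-0.4041812 , -0.25173319, -0.26277172]), 'wrist_torque': array([ 0.01845223, -0.0347608 ,  0.00599861]), 'width': 0.08558269635728673}
```

View pics/s0.png

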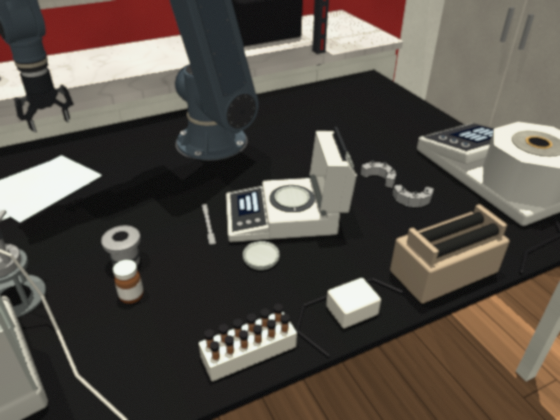

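View pics/d0.png

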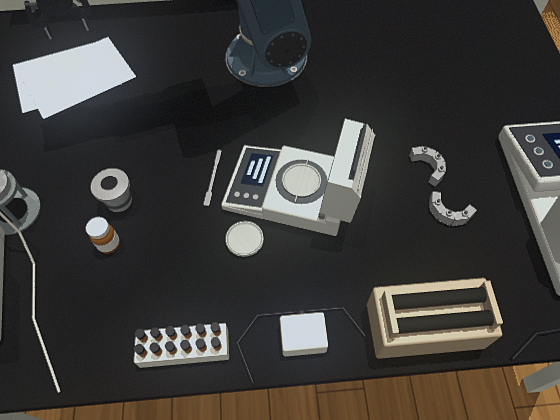

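Both views show the analyser in the middle with its front towards −y. In the side view the console's front-top corner is near (245,147), and the open hood spans about (330–375, 120–222). I'll zoom in for the corners.

Run:
```python
import cv2
a=cv2.imread('pics/d0.png')[110:245,200:395]
b=cv2.imread('pics/s0.png')[120:255,200:395]
cv2.imwrite('pics/z0.png',cv2.resize(a,None,fx=4,fy=4,interpolation=cv2.INTER_CUBIC))
cv2.imwrite('pics/z1.png',cv2.resize(b,None,fx=4,fy=4,interpolation=cv2.INTER_CUBIC))
```

```text
(no output)
```

View pics/z0.png

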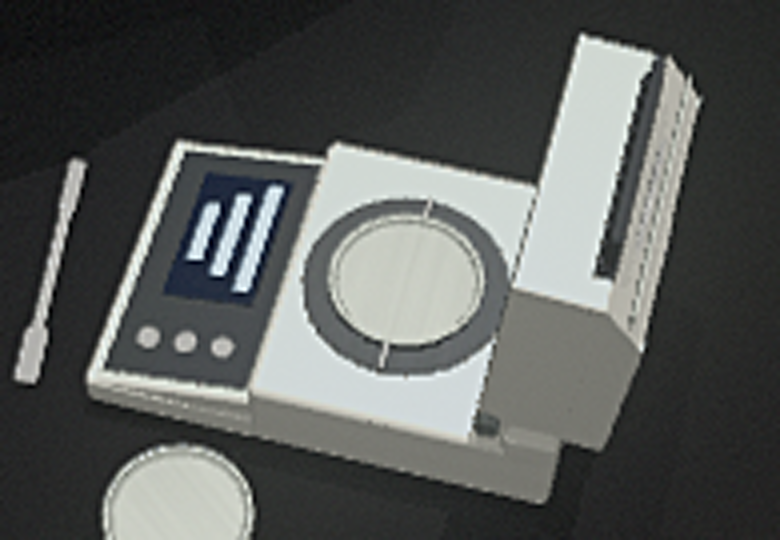

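View pics/z1.png

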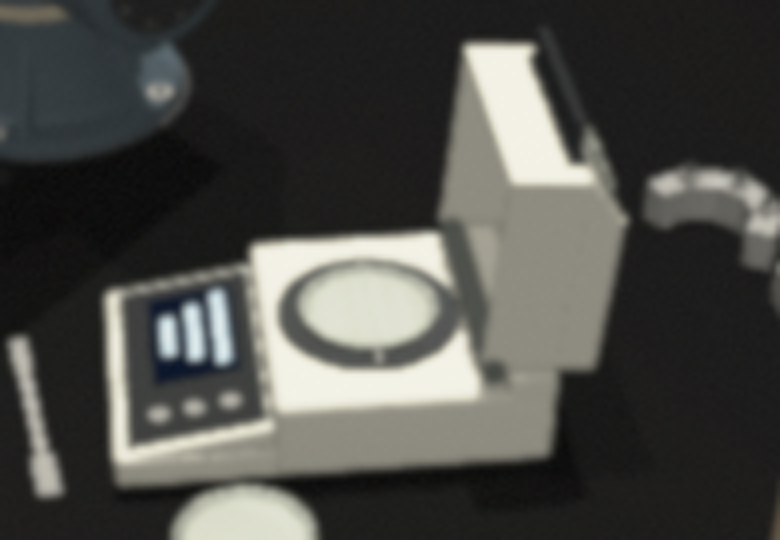

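Run:
```python
import pickle,numpy as np
from scipy.optimize import least_squares
D=pickle.load(open('pics/d0.pkl','rb'));S=pickle.load(open('pics/s0.pkl','rb'))
P=dict(bL=(-45,100,70),bR=(-45,-100,70),cL=(-155,100,35),cR=(-155,-100,35),hL=(108.9,90,235.2),hR=(108.9,-90,235.2))
d=dict(bL=(332,143),bR=(250,393),cL=(178,142),cR=(90,385),hL=(582,35),hR=(512,290))
s=dict(bL=(250,243),bR=(278,410),cL=(105,292),cR=(118,460),hL=(465,47),hR=(512,182))
def ray(c,p,oy,z):
    u=np.array([200+(p[0]+.5)/4-.5,oy+(p[1]+.5)/4-.5,1]); r=c['R'].T@np.linalg.inv(c['camera_matrix'])@u
    o=-c['R'].T@c['t']; return o+r*(z-o[2])/r[2]
W=[];L=[]
for k in P:
    a=ray(D,d[k],110,P[k][2]/1e3);b=ray(S,s[k],120,P[k][2]/1e3);print(k,a.round(4),b.round(4))
    W+=[a[:2],b[:2]];L+=[P[k][:2]]*2
W=np.array(W);L=np.array(L)/1e3
def f(p):
    c,n=np.cos(p[2]),np.sin(p[2]);return (L@np.array([[c,n],[-n,c]])+p[:2]-W)
r=least_squares(lambda p:f(p).ravel(),[.45,0,1.6]);x=r.x;print(x,np.degrees(x[2]));print((f(x)*1e3).round(1))
s_=0;from cell import manip
from scipy.spatial.transform import Rotation as R
q=manip.sense();Rt=R.from_quat(q['tcp_rot'],scalar_first=True).as_matrix();print(Rt)
```

```text
bL [0.4032 0.0199 0.07  ] [0.4036 0.0163 0.07  ]
bR [ 0.589  -0.0471  0.07  ] [ 0.5915 -0.051   0.07  ]
cL [ 0.3666 -0.0829  0.035 ] [ 0.3681 -0.0886  0.035 ]
cR [ 0.5537 -0.1484  0.035 ] [ 0.5532 -0.1534  0.035 ]
hL [0.4627 0.1612 0.2352] [0.4692 0.155  0.2352]
hR [0.6333 0.0978 0.2352] [0.6339 0.0944 0.2352]
[0.51266483 0.02631527 1.22336902] 70.09388154166336
[[ 0.1 -1.8]
 [-0.3  1.7]
 [ 2.4 -3. ]
 [-0.1  0.9]
 [-0.7 -2.4]
 [-2.2  3.2]
 [ 0.2 -5. ]
 [ 0.7 -0. ]
 [ 2.4 -1.8]
 [-4.   4.4]
 [ 1.1  0.3]
 [ 0.5  3.6]]
[[ 2.39452699e-01 -9.70907979e-01 -3.17830558e-04]
 [-9.70907131e-01 -2.39452910e-01  1.28359840e-03]
 [-1.32236139e-03  1.22285300e-06 -9.99999126e-01]]
```

The analyser pose fits to a few mm: origin (0.513, 0.026), yaw 70.1°. I'll raise the hand, shut the fingers and roll so tool y points along −x of the analyser.

```bash
cat > go.py <<'E'
import sys,numpy as np
from cell import manip
from scipy.spatial.transform import Rotation as R
a=1.22337;c,n=np.cos(a),np.sin(a);H=np.array([.51266+.105*c,.02632+.105*n])
s=manip.sense();M=R.from_quat(s['tcp_rot'],scalar_first=True).as_matrix();p=s['tool_pos']
d=p[:2]-H
print('t',round(s['time_s'],2),'rel hinge x,y,z mm',((c*d[0]+n*d[1])*1e3).round(1),((-n*d[0]+c*d[1])*1e3).round(1),(p[2]*1e3-85).round(1),'F',s['force'].round(2),'w',round(s['width'],3))
print('yerr deg',np.degrees((np.arctan2(M[1,1],M[0,1])-(a-np.pi)+np.pi)%(2*np.pi)-np.pi).round(2),'q',s['joint_pos'].round(2))
if len(sys.argv)>1:
    x,y,z=[float(v)/1e3 for v in sys.argv[1:4]]
    T=np.r_[H+[c*x-n*y,n*x+c*y],z+.085]; print('linear',(M.T@(T-p)/.6).round(4))
E
python3 -m handwheel '{"linear":[[0,0,-0.34],[0,0,-0.34],[0,0,-0.34],[0,0,-0.34],[0,0,-0.34],[-0.485,-0.506,-0.34],[-0.485,-0.506,-0.34],[-0.485,-0.506,-0.34],[-0.485,-0.506,-0.34],[-0.485,-0.506,-0.34],[-0.485,-0.506,-0.34],[-0.485,-0.506,-0.34]],"roll":[-0.2,-0.4,-0.6,-0.8,-1,-1,-1,-1,-1,-1,-1,-1],"hand":[-1,-1,-1,-1,-1,-1,-1,-1,-1,-1,-1,-1]}'
python3 go.py 82 0 300
```

```text
time_s: 1.1
tool_pos: [0.2821, -0.2615, 0.3962]
tcp_rot: [-0.0, 0.915, -0.403, -0.0]
force: [0.9, -0.4, 0.7]
width: -0.0001
t 1.1 rel hinge x,y,z mm -454.1 118.8 311.2 F [ 0.94 -0.41  0.73] w -0.0
yerr deg -27.63 q [-0.75  0.01  0.23  1.8   0.    1.65]
linear [-0.239  -0.8834  0.0187]
```

```bash
python3 -m handwheel '{"linear":[[-0.239,-0.883,0],[-0.239,-0.883,0],[-0.239,-0.883,0],[-0.239,-0.883,0],[-0.239,-0.883,0],[-0.239,-0.883,0],[-0.239,-0.883,0],[-0.239,-0.883,0],[-0.239,-0.883,0],[-0.239,-0.883,0],[-0.239,-0.883,0],[-0.239,-0.883,0]],"roll":[-0.2,-0.4,-0.6,-0.8,-0.964,-0.964,-0.964,-0.964,-0.964,-0.964,-0.964,-0.964],"hand":[-1,-1,-1,-1,-1,-1,-1,-1,-1,-1,-1,-1]}'
python3 go.py 82 0 250
```

```text
time_s: 2.1
tool_pos: [0.5499, 0.1612, 0.396]
tcp_rot: [0.0, 0.985, -0.172, -0.0]
force: [1.4, -1.2, 0.1]
width: -0.0001
t 2.1 rel hinge x,y,z mm 34.5 10.9 311.0 F [ 1.4  -1.2   0.13] w -0.0
yerr deg 0.05 q [0.29 0.37 0.7  1.9  0.   2.2 ]
linear [ 0.0183 -0.0792  0.1017]
```

```bash
python3 -m handwheel '{"linear":[[0.018,-0.083,0],[0.018,-0.083,0],[0.018,-0.083,0.06],[0.018,-0.083,0.12],[0.018,-0.083,0.185],[0.018,-0.083,0.185],[0.018,-0.083,0.185],[0.018,-0.083,0.185]],"roll":[0,0,0,0,0,0,0,0],"hand":[-1,-1,-1,-1,-1,-1,-1,-1]}'
python3 go.py 84 0 168
python3 - <<'E'
from cap import *
d=cap('side','d1');s=cap('scene','s1')
import numpy as np
a=cv2.resize(d['img'][70:230,280:420,::-1],None,fx=3.5,fy=3.5,interpolation=cv2.INTER_CUBIC)
b=cv2.resize(s['img'][60:220,260:340+40,::-1],None,fx=2.5,fy=3.5,interpolation=cv2.INTER_CUBIC)
cv2.imwrite('pics/z2.png',np.hstack([a,b]))
E
```

```text
time_s: 2.77
tool_pos: [0.5778, 0.2026, 0.2884]
tcp_rot: [-0.001, 0.985, -0.173, 0.002]
force: [-0.1, 0.5, -0.1]
width: -0.0003
t 2.77 rel hinge x,y,z mm 82.9 -1.2 203.4 F [-0.06  0.47 -0.05] w -0.0
yerr deg 0.02 q [0.34 0.39 0.45 1.62 0.   2.26]
linear [-0.0022 -0.0017  0.0591]
```

View pics/z2.png

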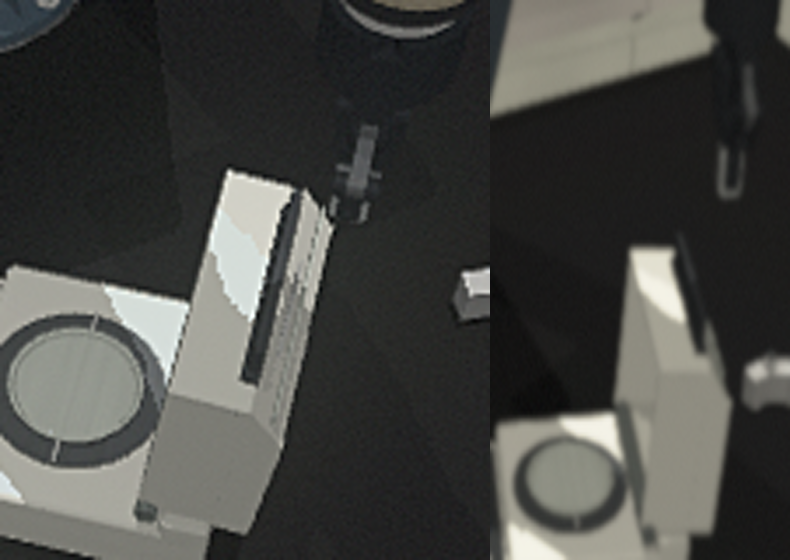

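Run:
```python
import pickle,numpy as np
a=1.22337;c,n=np.cos(a),np.sin(a);H=np.array([.51266+.105*c,.02632+.105*n])
def W(x,y,z): return np.r_[H+[c*x-n*y,n*x+c*y],z+.085]
for f,o,k in(('d1',(280,70),(3.5,3.5)),('s1',(260,60),(2.5,3.5))):
    C=pickle.load(open(f'pics/{f}.pkl','rb'))
    for nm,X in(('tcp',np.array([.5778,.2026,.2884])),('lip+65',W(.049,.065,.1767)),('lip-65',W(.049,-.065,.1767)),('bR',W(.0039,-.09,.1502)),('bL',W(.0039,.09,.1502))):
        p=C['camera_matrix']@(C['R']@X+C['t']);p=p[:2]/p[2];print(f,nm,p.round(1),((p-o)*k).round())
```

```text
d1 tcp [375.1 142.8] [333. 255.]
d1 lip+65 [363.3 124. ] [291. 189.]
d1 lip-65 [352.1 170.7] [252. 352.]
d1 bR [327.8 182.5] [167. 394.]
d1 bL [344.5 119.2] [226. 172.]
s1 tcp [353.3 127.8] [233. 237.]
s1 lip+65 [334.7 125.4] [187. 229.]
s1 lip-65 [345.1 149.8] [213. 314.]
s1 bR [329.  164.9] [172. 367.]
s1 bL [316.5 130.4] [141. 246.]
```

The lip falls where it should. The fingertips end in dark pads that I can't make out, so I'll brighten the crop.

Run:
```python
import cv2,numpy as np
d=cv2.imread('pics/d1.png');s=cv2.imread('pics/s1.png')
g=lambda im:(255*(im/255.)**0.4).astype('uint8')
a=cv2.resize(g(d[90:190,330:410]),None,fx=5,fy=5);b=cv2.resize(g(s[70:170,310:390]),None,fx=5,fy=5)
cv2.circle(a,(int((375.1-330)*5),int((142.8-90)*5)),3,(0,0,255),1)
cv2.circle(b,(int((353.3-310)*5),int((127.8-70)*5)),3,(0,0,255),1)
cv2.imwrite('pics/z3.png',np.hstack([a,b]))
```

```text
(no output)
```

View pics/z3.png

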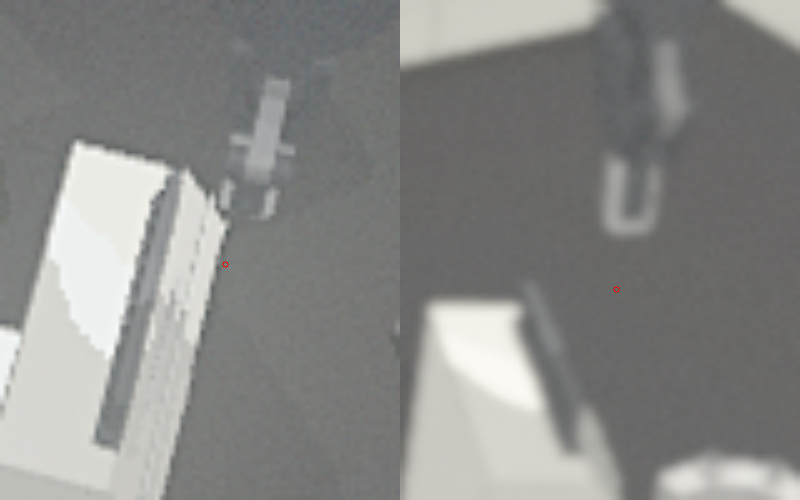

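```bash
python3 go.py
python3 - <<'E'
from cap import *
import numpy as np
D=cap('side','d2');S=cap('scene','s2')
print(np.abs(D['img'].astype(int)-cv2.imread('pics/d1.png')[:,:,::-1]).mean(), np.abs(S['img'].astype(int)-cv2.imread('pics/s1.png')[:,:,::-1]).mean())
P=[C['camera_matrix']@np.c_[C['R'],C['t']] for C in(D,S)]
for a,b in (((379,133),(356,117)),((379.5,125),(358,100))):
  X=cv2.triangulatePoints(P[0],P[1],np.array(a,float).reshape(2,1),np.array(b,float).reshape(2,1));X=(X[:3]/X[3]).T
  print(X, [ (p@np.r_[X[0],1])[:2]/(p@np.r_[X[0],1])[2] for p in P])
E
python3 go.py
```

```text
t 2.87 rel hinge x,y,z mm 83.5 -2.0 204.3 F [0.01 0.65 0.88] w 0.0
yerr deg 0.01 q [0.34 0.39 0.45 1.62 0.   2.26]
1.8743650793650795 0.723110827664399
[[0.57691909 0.2069378  0.31884328]] [array([379.33705364, 133.33755633]), array([355.66470537, 116.82414538])]
[[0.60171488 0.19184831 0.3793291 ]] [array([378.97721972, 124.48808235]), array([358.50792201, 100.261683  ])]
t 2.97 rel hinge x,y,z mm 83.2 -1.6 203.4 F [-0.34 -0.04 -0.1 ] w -0.0
yerr deg 0.01 q [0.34 0.39 0.44 1.62 0.   2.26]
```

Run:
```python
import cv2,numpy as np,pickle
o=[]
for k,(u,v),f in(('d',(375.1,142.8),'0'),('s',(353.3,127.8),'0')):
    A=cv2.imread(f'pics/{k}0.png').astype(float);B=(cv2.imread(f'pics/{k}1.png').astype(float)+cv2.imread(f'pics/{k}2.png'))/2
    m=np.clip(cv2.GaussianBlur(np.abs(B-A).max(2),(0,0),.8)*8,0,255).astype('uint8')
    x,y=int(u)-30,int(v)-70
    c=cv2.cvtColor(cv2.resize(m[y:y+100,x:x+60],None,fx=4,fy=4,interpolation=0),8)
    cv2.circle(c,(int((u-x)*4),int((v-y)*4)),3,(0,0,255),1);o.append(c)
C=pickle.load(open('pics/s0.pkl','rb'));p=C['camera_matrix']@(C['R']@np.array([.1256,-.5093,.1917])+C['t']);p=p[:2]/p[2];print(p)
g=(255*(cv2.imread('pics/s0.png')/255.)**.4).astype('uint8')[60:160,5:85]
c=cv2.resize(g,None,fx=4,fy=4);cv2.circle(c,(int((p[0]-5)*4),int((p[1]-60)*4)),3,(0,0,255),1);o.append(c)
cv2.imwrite('pics/z4.png',np.hstack(o))
```

```text
[ 55.46373164 142.08221207]
```

View pics/z4.png

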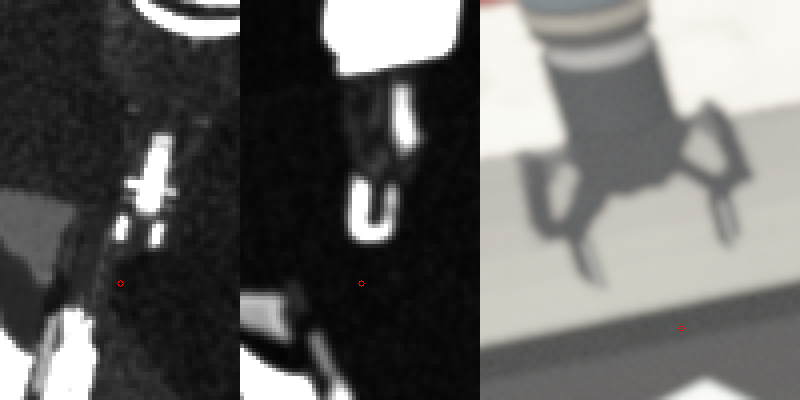

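The visible fingertip triangulates about 30 mm above the reported TCP, at matching x and y. I'll settle it by a gentle touch down on the hood's front wall behind the lip, which should be met at about 144 mm above the hinge.

```bash
python3 -m handwheel '{"linear":[[0,0,0.02],[0,0,0.04],[0,0,0.05],[0,0,0.06],[0,0,0.065],[0,0,0.07],[0,0,0.07]],"roll":[0,0,0,0,0,0,0],"hand":[-1,-1,-1,-1,-1,-1,-1]}'
python3 go.py
python3 -m handwheel '{"linear":[[0,0,0.004],[0,0,0.008],[0,0,0.012],[0,0,0.012]],"roll":[0,0,0,0],"hand":[-1,-1,-1,-1]}'; python3 go.py
```

```text
time_s: 3.55
tool_pos: [0.5766, 0.2023, 0.2433]
tcp_rot: [-0.0, 0.985, -0.173, 0.0]
force: [-0.3, -0.5, 0.5]
width: -0.0002
t 3.55 rel hinge x,y,z mm 82.2 -0.2 158.3 F [-0.31 -0.5   0.52] w -0.0
yerr deg 0.03 q [0.34 0.38 0.32 1.51 0.   2.26]
time_s: 3.88
tool_pos: [0.5763, 0.2022, 0.2357]
tcp_rot: [0.0, 0.985, -0.173, -0.0]
force: [0.4, 0.9, 0.6]
width: 0.0001
t 3.88 rel hinge x,y,z mm 82.0 0.0 150.7 F [0.41 0.87 0.55] w 0.0
yerr deg 0.02 q [0.34 0.38 0.31 1.49 0.   2.26]
```

```bash
python3 -m handwheel '{"linear":[[0,0,0.002],[0,0,0.004],[0,0,0.006],[0,0,0.008],[0,0,0.008]],"roll":[0,0,0,0,0],"hand":[-1,-1,-1,-1,-1]}'; python3 go.py
python3 -m handwheel '{"linear":[[0,0,0.002],[0,0,0.004],[0,0,0.006],[0,0,0.008],[0,0,0.008]],"roll":[0,0,0,0,0],"hand":[-1,-1,-1,-1,-1]}'; python3 go.py
```

```text
time_s: 4.3
tool_pos: [0.5764, 0.2022, 0.2311]
tcp_rot: [0.0, 0.985, -0.173, -0.0]
force: [0.3, -0.3, -0.1]
width: 0.0003
t 4.3 rel hinge x,y,z mm 82.0 -0.1 146.1 F [ 0.31 -0.27 -0.11] w 0.0
yerr deg 0.02 q [0.34 0.38 0.29 1.48 0.   2.26]
time_s: 4.72
tool_pos: [0.5764, 0.2022, 0.2262]
tcp_rot: [0.0, 0.985, -0.173, -0.0]
force: [0.2, 0.2, -0.1]
width: 0.0003
t 4.72 rel hinge x,y,z mm 82.1 -0.0 141.2 F [ 0.23  0.21 -0.06] w 0.0
yerr deg 0.03 q [0.34 0.38 0.28 1.47 0.   2.26]
```

```bash
python3 -m handwheel '{"linear":[[0,0,0.004],[0,0,0.008],[0,0,0.012],[0,0,0.016],[0,0,0.02],[0,0,0.02]],"roll":[0,0,0,0,0,0],"hand":[-1,-1,-1,-1,-1,-1]}'; python3 go.py
python3 - <<'E'
from cap import *
import numpy as np
d=cap('side','d3');s=cap('scene','s3');w=cap('wrist','w3')
g=lambda im:(255*(im/255.)**0.5).astype('uint8')[:,:,::-1]
a=cv2.resize(g(d['img'][90:190,320:410]),None,fx=4,fy=4);b=cv2.resize(g(s['img'][80:180,310:390]),None,fx=4,fy=4)
top=np.hstack([a,b]);ww=cv2.resize(g(w['img']),(267,200))
o=np.zeros((600,680,3),'uint8');o[:400]=top;o[400:,:267]=ww;cv2.imwrite('pics/z5.png',o)
E
```

```text
time_s: 5.22
tool_pos: [0.5762, 0.2021, 0.2139]
tcp_rot: [0.0, 0.985, -0.173, -0.0]
force: [0.8, -0.7, -0.6]
width: 0.0002
t 5.22 rel hinge x,y,z mm 82.0 0.1 128.9 F [ 0.8  -0.73 -0.62] w 0.0
yerr deg 0.02 q [0.34 0.39 0.25 1.44 0.   2.26]
```

View pics/z5.png

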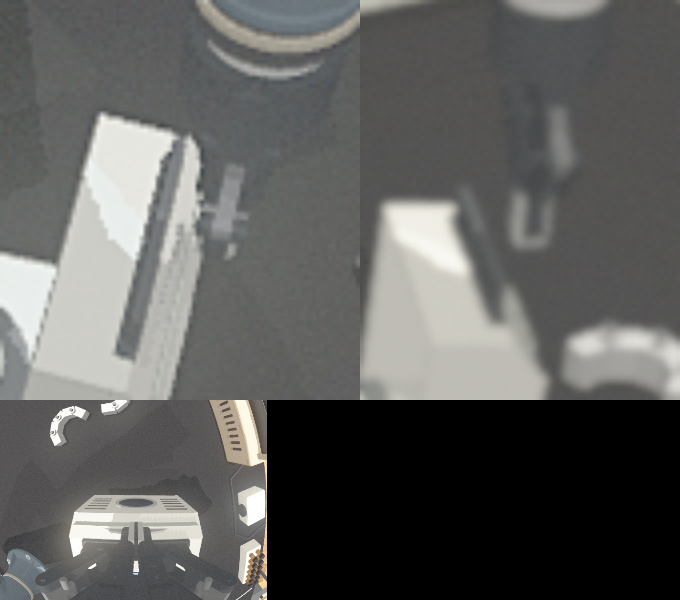

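```bash
python3 - <<'E'
import pickle,cv2,numpy as np
D=pickle.load(open('pics/d3.pkl','rb'));S=pickle.load(open('pics/s3.pkl','rb'))
P=[C['camera_matrix']@np.c_[C['R'],C['t']] for C in(D,S)]
for a,b in(((377.5,153.7),(352.5,141)),((376,153.7),(352.5,141))):
  X=cv2.triangulatePoints(P[0],P[1],np.array(a).reshape(2,1),np.array(b,float).reshape(2,1));print((X[:3]/X[3]).T)
X=np.array([.5762,.2021,.2139])
for z in(0,.02,.03,.04):
  print(z,[((p@np.r_[X+[0,0,z],1])[:2]/(p@np.r_[X+[0,0,z],1])[2]).round(1) for p in P])
E
python3 - <<'E'
import cv2
w=cv2.imread('pics/w3.png');g=(255*(w/255.)**.5).astype('uint8')
cv2.imwrite('pics/z6.png',cv2.resize(g[180:420,130:430],None,fx=2.5,fy=2.5))
E
```

```text
[[0.56863681 0.21499048 0.23899637]]
[[0.57146988 0.21153332 0.24193305]]
0 [array([369.6, 162.5]), array([350.2, 151.9])]
0.02 [array([370.9, 157.2]), array([350.9, 145.5])]
0.03 [array([371.6, 154.6]), array([351.3, 142.3])]
0.04 [array([372.3, 151.9]), array([351.6, 139. ])]
```

View pics/z6.png

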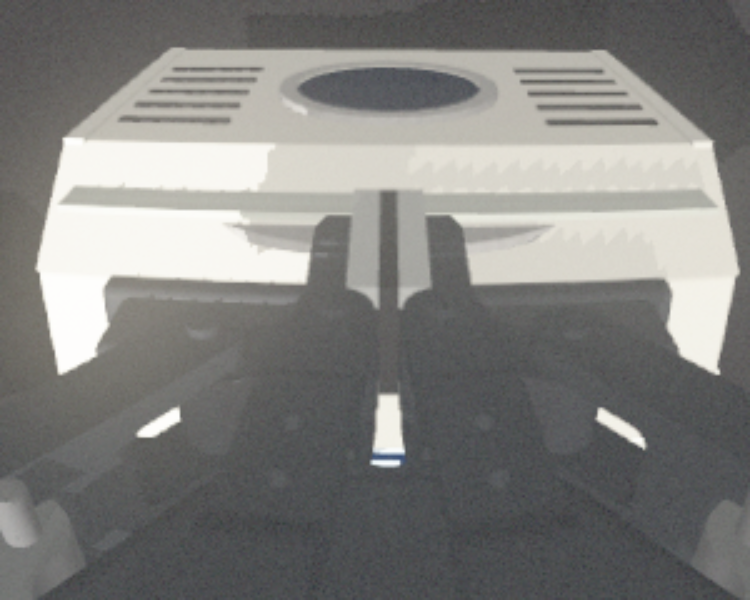

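Run:
```python
import pickle,numpy as np
C=pickle.load(open('pics/w3.pkl','rb'));K=C['camera_matrix'];print(K,C['R'].round(3),'cam',(-C['R'].T@C['t']).round(4))
def pr(X):
    v=C['R']@X+C['t'];th=np.arctan2(np.hypot(*v[:2]),v[2]);e=v[:2]/np.hypot(*v[:2])*th;p=K[:2,:2]@e+K[:2,2];return p.round(1),((p-[130,180])*2.5).round()
for z in(0,.02,.03,.04):print('tcp+',z,pr(np.array([.5762,.2021,.2139+z])))
a=1.22337;c,n=np.cos(a),np.sin(a);H=np.array([.51266+.105*c,.02632+.105*n])
def W(r,h,y,q=1.65):
    x=-r*np.cos(q)+h*np.sin(q);z=r*np.sin(q)+h*np.cos(q);return np.r_[H+[c*x-n*y,n*x+c*y],z+.085]
for nm,r,h,y in(('back+',.15,.07,.09),('back-',.15,.07,-.09),('lip+',.18,.043,.065),('lip-',.18,.043,-.065),('fr+',.15,-.008,.09),('fr-',.15,-.008,-.09),('topr+',.0,.07,.09)):print(nm,pr(W(r,h,y)))
```

```text
[[325.1922621    0.         284.95926382]
 [  0.         325.1922621  208.29189677]
 [  0.           0.           1.        ]] [[ 0.94  -0.34   0.   ]
 [-0.323 -0.893  0.313]
 [-0.106 -0.294 -0.95 ]] cam [0.6049 0.2775 0.3964]
tcp+ 0 (array([282.7, 240. ]), array([382., 150.]))
tcp+ 0.02 (array([282.4, 254.5]), array([381., 186.]))
tcp+ 0.03 (array([282.3, 262.9]), array([381., 207.]))
tcp+ 0.04 (array([282.2, 272.2]), array([380., 230.]))
back+ (array([136.1, 248. ]), array([ 15., 170.]))
back- (array([430.1, 248.3]), array([750., 171.]))
lip+ (array([162.7, 314.7]), array([ 82., 337.]))
lip- (array([402.7, 315.2]), array([682., 338.]))
fr+ (array([155.8, 349.9]), array([ 65., 425.]))
fr- (array([410.6, 350.3]), array([701., 426.]))
topr+ (array([197.2, 197.5]), array([168.,  44.]))
```

Run:
```python
import pickle,numpy as np
C=pickle.load(open('pics/w3.pkl','rb'));K=C['camera_matrix'];o=-C['R'].T@C['t']
a=1.22337;c,n=np.cos(a),np.sin(a);H=np.array([.51266+.105*c,.02632+.105*n])
def ray(p):
    m=(np.array(p)/2.5+[130,180]-K[:2,2])/K[0,0];t=np.hypot(*m);return C['R'].T@np.r_[m/t*np.sin(t),np.cos(t)]
for nm,l,r,w in(('top hinge',(170,48),(607,50),.18),('bevel top',(63,140),(713,140),.18),('bevel bot',(37,270),(738,270),.18),('lip',(105,282),(672,282),.13),('band',(58,203),(717,206),.18),('fingers outer',(347,195),(428,195),.03)):
    A,B=ray(l),ray(r);yh=np.array([-n,c,0]);k=w/((A-B)@yh);m=o+k*(A+B)/2
    d=m[:2]-H;x,z=c*d[0]+n*d[1],m[2]-.085;q=1.65
    # local r,h
    print(nm,'x,z rel',(1e3*np.array([x,z])).round(1),'r,h',(1e3*np.array([-x*np.cos(q)+z*np.sin(q),x*np.sin(q)+z*np.cos(q)])).round(1),'y',(-n*d[0]+c*d[1])*1e3)
```

```text
top hinge x,z rel [68.8 -1.7] r,h [ 3.8 68.7] y -1.7744914530438276
bevel top x,z rel [ 77.8 115.6] r,h [121.4  68.4] y -1.4649769549129228
bevel bot x,z rel [ 54.  145.7] r,h [149.5  42.3] y -1.3416626387029174
lip x,z rel [ 61.9 160.9] r,h [165.2  49. ] y -1.5523286459850176
band x,z rel [ 62.8 125.6] r,h [130.2  52.7] y -1.3319391371292912
fingers outer x,z rel [25.4 42.3] r,h [44.2 21.9] y -1.387991581805163
```

The hood geometry checks out: it has a bevel from (r 121, h 70) to (150, 42) behind the lip, so no contact was due yet. I'll go on down with the touch test.

```bash
python3 -m handwheel '{"linear":[[0,0,0.002],[0,0,0.004],[0,0,0.006],[0,0,0.008],[0,0,0.008]],"roll":[0,0,0,0,0],"hand":[-1,-1,-1,-1,-1]}'; python3 go.py
python3 -m handwheel '{"linear":[[0,0,0.002],[0,0,0.004],[0,0,0.006],[0,0,0.006]],"roll":[0,0,0,0],"hand":[-1,-1,-1,-1]}'; python3 go.py
```

```text
time_s: 5.78
tool_pos: [0.5763, 0.2022, 0.2094]
tcp_rot: [0.0, 0.985, -0.173, -0.0]
force: [0.3, 0.3, 0.0]
width: 0.0
t 5.78 rel hinge x,y,z mm 82.1 0.0 124.4 F [0.29 0.33 0.  ] w 0.0
yerr deg 0.02 q [0.34 0.39 0.24 1.43 0.   2.26]
time_s: 6.12
tool_pos: [0.5764, 0.2022, 0.2058]
tcp_rot: [0.0, 0.985, -0.173, -0.0]
force: [-0.8, -0.6, 0.5]
width: 0.0
t 6.12 rel hinge x,y,z mm 82.1 -0.0 120.8 F [-0.78 -0.59  0.53] w 0.0
yerr deg 0.02 q [0.34 0.39 0.23 1.42 0.   2.26]
```

```bash
python3 -m handwheel '{"linear":[[0,0,0.002],[0,0,0.004],[0,0,0.006],[0,0,0.006]],"roll":[0,0,0,0],"hand":[-1,-1,-1,-1]}'; python3 go.py
```

```text
time_s: 6.45
tool_pos: [0.5763, 0.2022, 0.2022]
tcp_rot: [0.0, 0.985, -0.173, -0.0]
force: [0.1, 0.7, 0.9]
width: -0.0
t 6.45 rel hinge x,y,z mm 82.0 0.0 117.2 F [0.06 0.69 0.88] w -0.0
yerr deg 0.02 q [0.34 0.39 0.23 1.41 0.   2.26]
```

Still no contact, as the visual tip (about 28 mm above the TCP) would have it. I'll choose heights that work under either reading, with TCP at 138 mm above the hinge, push slowly to about q 1.3 (before balance), and check there.

```bash
python3 -m handwheel '{"linear":[[0,0,-0.02],[0,0,-0.035],[0,0,-0.035],[0,0.008,-0.035],[0,0.016,-0.035],[0,0.024,-0.035],[0,0.03,-0.035],[0,0.036,-0.035],[0,0.042,-0.035],[0,0.048,-0.035],[0,0.048,-0.035]],"roll":[0,0,0,0,0,0,0,0,0,0,0],"hand":[-1,-1,-1,-1,-1,-1,-1,-1,-1,-1,-1]}'; python3 go.py
python3 -m handwheel '{"linear":[[0,0.008,0],[0,0.016,0],[0,0.024,0],[0,0.032,0],[0,0.04,0],[0,0.048,0],[0,0.056,0],[0,0.064,0],[0,0.068,0],[0,0.07,0],[0,0.07,0]],"roll":[0,0,0,0,0,0,0,0,0,0,0],"hand":[-1,-1,-1,-1,-1,-1,-1,-1,-1,-1,-1]}'; python3 go.py
python3 - <<'E'
from cap import *
import numpy as np
d=cap('side','d4');s=cap('scene','s4');w=cap('wrist','w4')
g=lambda im:(255*(im/255.)**0.5).astype('uint8')[:,:,::-1]
a=cv2.resize(g(d['img'][90:240,290:410]),None,fx=3.33,fy=3.33)[:400,:400];b=cv2.resize(g(s['img'][80:230,270:390]),None,fx=3.33,fy=3.33)[:400,:400]
h=lambda z:cv2.copyMakeBorder(z,0,500-z.shape[0],0,0,0)
o=np.hstack([h(a)[:, :399],h(b)[:, :399]]);ww=cv2.resize(g(w['img'][150:]),(400,193));
o=np.vstack([o[:400],np.zeros((200,o.shape[1],3),'uint8')]);o[400:593,:400]=ww[:, :400];cv2.imwrite('pics/z7.png',o)
E
```

```text
time_s: 7.37
tool_pos: [0.5664, 0.1745, 0.2236]
tcp_rot: [0.0, 0.985, -0.173, -0.0]
force: [0.5, 1.1, -0.0]
width: -0.0001
t 7.37 rel hinge x,y,z mm 52.6 -0.1 138.6 F [ 0.45  1.11 -0.04] w -0.0
yerr deg -0.0 q [0.3  0.35 0.23 1.45 0.   2.22]
time_s: 8.28
tool_pos: [0.5524, 0.1354, 0.2236]
tcp_rot: [-0.0, 0.985, -0.173, 0.0]
force: [-0.0, -0.7, 0.0]
width: 0.0002
t 8.28 rel hinge x,y,z mm 11.1 -0.2 138.6 F [-0.04 -0.69  0.  ] w 0.0
yerr deg 0.01 q [0.24 0.31 0.16 1.43 0.   2.16]
```

View pics/z7.png

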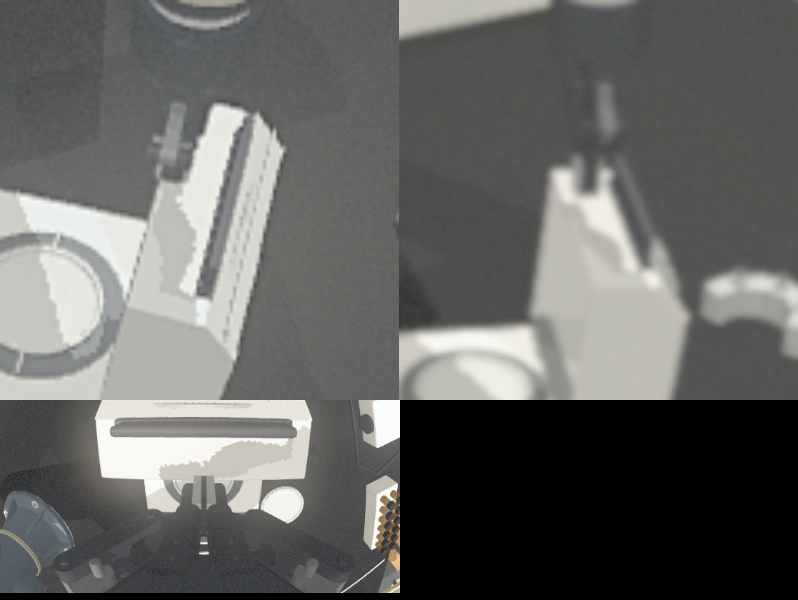

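Run:
```python
import pickle,cv2,numpy as np
D=pickle.load(open('pics/d4.pkl','rb'));S=pickle.load(open('pics/s4.pkl','rb'))
P=[C['camera_matrix']@np.c_[C['R'],C['t']] for C in(D,S)]
a=1.22337;c,n=np.cos(a),np.sin(a);H=np.array([.51266+.105*c,.02632+.105*n])
for a_,b in(((341,144),(326.5,138.5)),((339,144),(326.5,138.5))):
  X=cv2.triangulatePoints(P[0],P[1],np.array(a_,float).reshape(2,1),np.array(b,float).reshape(2,1));X=(X[:3]/X[3])[:,0];d=X[:2]-H
  print(X,'rel',c*d[0]+n*d[1],-n*d[0]+c*d[1],X[2]-.085)
X=np.array([.5524,.1354,.2236])
for z in(0,.03,.04,.05):
  print(z,[((p@np.r_[X+[0,0,z],1])[:2]/(p@np.r_[X+[0,0,z],1])[2]).round(1) for p in P])
C=pickle.load(open('pics/w4.pkl','rb'));C3=pickle.load(open('pics/w3.pkl','rb'))
print('wristcam',-C['R'].T@C['t'],-C3['R'].T@C3['t'])
```

```text
[0.55487415 0.13596732 0.26147379] rel 0.012469154516944636 -0.00235933217813292 0.17647379125758716
[0.55888569 0.13171426 0.26546625] rel 0.009836051118750785 -0.007579268412643647 0.18046624508970088
0 [array([339.1, 153.5]), array([324.8, 150.4])]
0.03 [array([340.4, 145.4]), array([325.5, 140.6])]
0.04 [array([340.8, 142.7]), array([325.7, 137.3])]
0.05 [array([341.3, 139.9]), array([326., 134.])]
wristcam [0.58091281 0.21094486 0.40554753] [0.60490519 0.27745941 0.39640962]
```

The finger passed just over the lip without touching it, and the hood is still open. That puts the real tip about 37 mm above the reported TCP. I'll go back over the lip and down to TCP 120 (tip about 157).

```bash
python3 -m handwheel '{"linear":[[0,0,-0.05],[0,0,-0.05],[0,-0.06,-0.05],[0,-0.122,-0.05],[0,-0.122,-0.05],[0,-0.122,0],[0,-0.122,0.031],[0,-0.122,0.031],[0,-0.122,0.031]],"roll":[0,0,0,0,0,0,0,0,0],"hand":[-1,-1,-1,-1,-1,-1,-1,-1,-1]}'; python3 go.py
python3 -m handwheel '{"linear":[[0,0.008,0],[0,0.016,0],[0,0.024,0],[0,0.032,0],[0,0.04,0],[0,0.048,0],[0,0.056,0],[0,0.056,0]],"roll":[0,0,0,0,0,0,0,0],"hand":[-1,-1,-1,-1,-1,-1,-1,-1]}'; python3 go.py
cat > look.py <<'E'
from cap import *
import numpy as np,sys
t=sys.argv[1];a=1.22337;c,n=np.cos(a),np.sin(a);H=np.array([.51266+.105*c,.02632+.105*n])
C=cap('side','d'+t);W=cap('scene','s'+t)
# white hood front-left/right open-rim corner tests: predicted pixels for q list
def P(C,r,h,y,q):
    x=-r*np.cos(q)+h*np.sin(q);z=r*np.sin(q)+h*np.cos(q);X=np.r_[H+[c*x-n*y,n*x+c*y],z+.085]
    p=C['camera_matrix']@(C['R']@X+C['t']);return p[:2]/p[2]
for q in(1.65,1.5,1.4,1.3,1.2,1.1,1.0): print(q,P(W,.15,-.008,-.09,q).round(1),P(W,.15,.042,-.09,q).round(1),P(C,.15,-.008,-.09,q).round(1))
E
python3 look.py 5
python3 - <<'E'
import cv2,numpy as np
s=cv2.imread('pics/s5.png');d=cv2.imread('pics/d5.png');g=lambda im:(255*(im/255.)**0.5).astype('uint8')
o=np.hstack([cv2.resize(g(s[90:240,260:390]),None,fx=3,fy=3),cv2.resize(g(d[90:240,280:410]),None,fx=3,fy=3)]);cv2.imwrite('pics/z8.png',o)
E
```

```text
time_s: 9.18
tool_pos: [0.5768, 0.2045, 0.2045]
tcp_rot: [0.0, 0.985, -0.172, -0.001]
force: [0.2, 0.2, -0.5]
width: 0.0001
t 9.18 rel hinge x,y,z mm 84.4 0.4 119.5 F [ 0.17  0.23 -0.54] w 0.0
yerr deg 0.04 q [0.34 0.39 0.24 1.42 0.   2.26]
time_s: 9.85
tool_pos: [0.5657, 0.172, 0.2054]
tcp_rot: [-0.0, 0.985, -0.173, 0.0]
force: [1.2, 1.7, 1.0]
width: -0.0001
t 9.85 rel hinge x,y,z mm 50.1 -0.2 120.4 F [1.15 1.72 0.98] w -0.0
yerr deg -0.01 q [ 0.3   0.35  0.18  1.4  -0.    2.21]
1.65 [329.  164.9] [348.1 165. ] [327.8 182.5]
1.5 [320.2 165.8] [339.6 163.4] [317.6 180.6]
1.4 [314.4 167. ] [333.7 163. ] [310.9 179.8]
1.3 [308.7 168.7] [327.7 163.1] [304.3 179.4]
1.2 [303.2 170.8] [321.6 163.7] [298.  179.4]
1.1 [297.9 173.4] [315.6 164.8] [292.1 179.8]
1.0 [292.9 176.3] [309.6 166.5] [286.5 180.6]
```

View pics/z8.png

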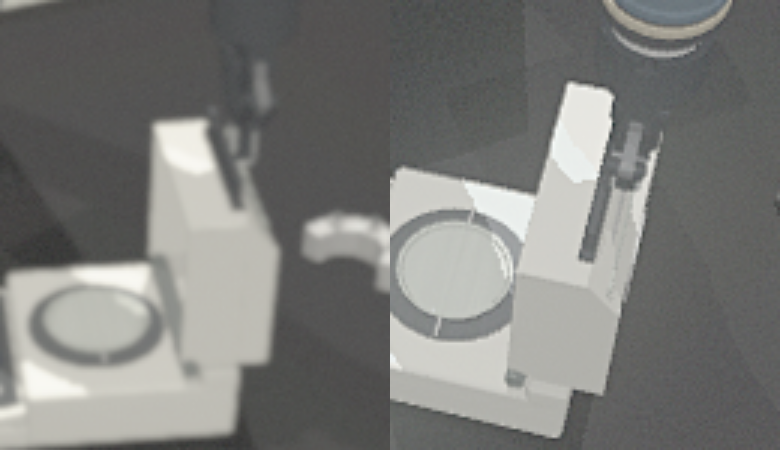

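The picture shows the fingertip now behind the lip. The hood's corner at scene (323,165) gives q≈1.55, which matches the finger position. I'll push on to about q 1.13, just before balance.

```bash
python3 -m handwheel '{"linear":[[0,0.012,0],[0,0.024,0],[0,0.036,0],[0,0.048,0],[0,0.06,0],[0,0.072,0],[0,0.084,0],[0,0.096,0],[0,0.106,0],[0,0.11,0],[0,0.11,0]],"roll":[0,0,0,0,0,0,0,0,0,0,0],"hand":[-1,-1,-1,-1,-1,-1,-1,-1,-1,-1,-1]}'; python3 go.py
cat > corner.py <<'E'
# estimate q from the hood side face: dark background/white lip-side corner via scene row profile
from cap import *
import numpy as np,sys
t=sys.argv[1];a=1.22337;c,n=np.cos(a),np.sin(a);H=np.array([.51266+.105*c,.02632+.105*n])
C=cap('side','d'+t)
def P(r,h,y,q):
    x=-r*np.cos(q)+h*np.sin(q);z=r*np.sin(q)+h*np.cos(q);X=np.r_[H+[c*x-n*y,n*x+c*y],z+.085]
    p=C['camera_matrix']@(C['R']@X+C['t']);return p[:2]/p[2]
# score: mean gradient along predicted rim edges
G=cv2.GaussianBlur(cv2.cvtColor(C['img'],cv2.COLOR_RGB2GRAY).astype(np.float32),(0,0),.8);M=np.hypot(cv2.Sobel(G,5,1,0),cv2.Sobel(G,5,0,1))
qs=np.arange(0,1.68,.01);sc=[]
for q in qs:
    v=[]
    for A,B in(((.15,-.008,-.09),(.15,.042,-.09)),((.15,-.008,-.085),(.15,-.008,.085)),((.15,.042,-.09),(.121,.07,-.09)),((.121,.07,-.09),(0.02,.07,-.09)),((.03,-.008,-.09),(.15,-.008,-.09))):
        pts=np.array([P(*(np.array(A)*(1-k)+np.array(B)*k),q) for k in np.linspace(0,1,25)],np.float32)
        v.append(np.median(cv2.remap(M,pts[:,0],pts[:,1],cv2.INTER_LINEAR)))
    sc.append(np.mean(v))
sc=np.array(sc);i=np.argsort(-sc)[:5];print('q est',qs[i].round(2),sc[i].round(0))
E
echo
```

```text
time_s: 10.87
tool_pos: [0.5427, 0.1097, 0.2046]
tcp_rot: [0.001, 0.985, -0.173, -0.001]
force: [-0.6, 0.6, -0.8]
width: -0.0003
t 10.87 rel hinge x,y,z mm -16.4 0.1 119.6 F [-0.64  0.55 -0.79] w -0.0
yerr deg -0.03 q [ 0.2   0.29  0.08  1.37 -0.    2.12]
```

I'm dropping that edge-score script, since it amounts to a model search. I'll use a single feature instead: the hood rim's topmost-left white corner in the scene view.

```bash
rm corner.py
cat > hq.py <<'E'
from cap import *
import numpy as np,sys
a=1.22337;c,n=np.cos(a),np.sin(a);H=np.array([.51266+.105*c,.02632+.105*n])
C=cap('scene','s'+sys.argv[1])
g=cv2.cvtColor(C['img'],cv2.COLOR_RGB2GRAY)
m=(g>110).astype('uint8');m[:110]=0;m[:,:225]=0;m[:,360:]=0;m[240:]=0
k,l,st,_=cv2.connectedComponentsWithStats(m);b=1+np.argmax(st[1:,4]);ys,xs=np.nonzero(l==b)
top=ys.min();print('topmost white',top,xs[ys==top].min(),xs[ys==top].max())
for r in range(top,top+30,5): print(r,xs[ys==r].min(),xs[ys==r].max(),end=' | ')
print()
def P(r,h,y,q):
    x=-r*np.cos(q)+h*np.sin(q);z=r*np.sin(q)+h*np.cos(q);X=np.r_[H+[c*x-n*y,n*x+c*y],z+.085]
    p=C['camera_matrix']@(C['R']@X+C['t']);return (p[:2]/p[2]).round(0)
for q in [float(v) for v in sys.argv[2:]]: print(q,'rim',P(.15,-.008,.09,q),'root',P(.15,.042,.09,q),'bev',P(.121,.07,.09,q))
E
python3 hq.py 6 1.3 1.2 1.1 1.0
```

```text
topmost white 132 301 303
132 301 303 | 137 291 320 | 142 291 323 | 147 292 325 | 152 295 327 | 157 296 329 | 
1.3 rim [298. 134.] root [315. 129.] bev [327. 134.]
1.2 rim [293. 136.] root [310. 129.] bev [322. 134.]
1.1 rim [289. 138.] root [304. 130.] bev [318. 134.]
1.0 rim [284. 141.] root [299. 132.] bev [313. 134.]
```

Rim corner at (291,137) gives q≈1.14, as planned. Now tip it past balance and take the hand up and over to the front.

```bash
python3 -m handwheel '{"linear":[[0,0.012,0],[0,0.024,0],[0,0.036,0],[0,0.047,0],[0,0.047,0],[0,0.043,-0.06],[0,0.043,-0.08],[0,0.11,-0.08],[0,0.18,-0.08],[0,0.25,-0.08],[0,0.31,-0.08],[0,0.31,-0.08]],"roll":[0,0,0,0,0,0,0,0,0,0,0,0],"hand":[-1,-1,-1,-1,-1,-1,-1,-1,-1,-1,-1,-1]}'; python3 go.py -166 0 43;python3 hq.py 7 1.0 0.9 0.8 0.7
```

```text
time_s: 11.92
tool_pos: [0.4778, -0.069, 0.2534]
tcp_rot: [0.001, 0.985, -0.175, -0.0]
force: [1.5, 0.2, -0.1]
width: -0.0001
t 11.92 rel hinge x,y,z mm -206.5 0.4 168.4 F [ 1.52  0.15 -0.06] w -0.0
yerr deg -0.24 q [-0.14  0.15  0.03  1.45 -0.    1.78]
linear [ 0.0003 -0.068   0.2088]
topmost white 132 296 297
132 296 297 | 137 296 311 | 142 282 314 | 147 282 319 | 152 283 323 | 157 284 327 | 
1.0 rim [284. 141.] root [299. 132.] bev [313. 134.]
0.9 rim [280. 144.] root [294. 134.] bev [308. 135.]
0.8 rim [276. 147.] root [289. 136.] bev [303. 136.]
0.7 rim [273. 151.] root [284. 139.] bev [298. 137.]
```

```bash
python3 -m handwheel '{"linear":[[0,0,0.07],[0,0,0.14],[0,0,0.209],[0,-0.03,0.209],[0,-0.055,0.209],[0,-0.068,0.209],[0,-0.068,0.209]],"roll":[0,0,0,0,0,0,0],"hand":[-1,-1,-1,-1,-1,-1,-1]}'; python3 go.py -166 0 43;python3 hq.py 8 0.9 0.8 0.7 0.6
```

```text
time_s: 12.55
tool_pos: [0.4948, -0.0241, 0.1276]
tcp_rot: [-0.0, 0.985, -0.172, 0.0]
force: [-0.2, -0.2, -0.1]
width: -0.0002
t 12.55 rel hinge x,y,z mm -158.5 -0.4 42.6 F [-0.23 -0.23 -0.08] w -0.0
yerr deg 0.15 q [-0.05  0.22 -0.21  1.14  0.    1.87]
linear [-0.0007  0.0125 -0.0007]
topmost white 135 290 303
135 290 303 | 140 291 309 | 145 278 314 | 150 278 319 | 155 279 325 | 160 280 330 | 
0.9 rim [280. 144.] root [294. 134.] bev [308. 135.]
0.8 rim [276. 147.] root [289. 136.] bev [303. 136.]
0.7 rim [273. 151.] root [284. 139.] bev [298. 137.]
0.6 rim [270. 155.] root [280. 142.] bev [294. 139.]
```

```bash
python3 -m handwheel '{"linear":[[0,0.009,0],[0,0.009,0],[0,0.009,0],[0,0.009,0],[0,0.009,0],[0,0.009,0],[0,0.009,0],[0,0.009,0]],"roll":[0,0,0,0,0,0,0,0],"hand":[-1,-1,-1,-1,-1,-1,-1,-1]}'; python3 go.py;python3 hq.py 9 0.7 0.6 0.5 0.4 0.3
```

```text
time_s: 13.27
tool_pos: [0.4922, -0.0308, 0.1275]
tcp_rot: [-0.0, 0.985, -0.173, -0.0]
force: [-0.3, -0.2, 0.1]
width: 0.0002
t 13.27 rel hinge x,y,z mm -165.7 -0.2 42.5 F [-0.3  -0.23  0.07] w 0.0
yerr deg 0.02 q [-0.06  0.22 -0.21  1.14  0.    1.86]
topmost white 139 290 295
139 290 295 | 144 279 303 | 149 281 312 | 154 283 321 | 159 284 327 | 164 285 329 | 
0.7 rim [273. 151.] root [284. 139.] bev [298. 137.]
0.6 rim [270. 155.] root [280. 142.] bev [294. 139.]
0.5 rim [268. 159.] root [276. 145.] bev [289. 141.]
0.4 rim [266. 163.] root [272. 149.] bev [285. 144.]
0.3 rim [264. 167.] root [269. 153.] bev [282. 147.]
```

```bash
python3 -m handwheel '{"linear":[[0,0,0],[0,0,0],[0,0,0],[0,0,0],[0,0,0]],"roll":[0,0,0,0,0],"hand":[-1,-1,-1,-1,-1]}'; python3 go.py;python3 hq.py 10 0.5 0.4 0.3
python3 - <<'E'
import cv2,numpy as np
s=cv2.imread('pics/s10.png');from cap import cap
cap('side','d10');d=cv2.imread('pics/d10.png')
g=lambda im:(255*(im/255.)**0.5).astype('uint8')
cv2.imwrite('pics/z9.png',np.hstack([cv2.resize(g(s[80:240,220:350]),None,fx=3,fy=3),cv2.resize(g(d[90:250,240:370]),None,fx=3,fy=3)]))
E
python3 go.py
```

```text
time_s: 13.73
tool_pos: [0.4922, -0.0308, 0.1275]
tcp_rot: [0.0, 0.985, -0.173, -0.0]
force: [-1.1, -2.7, -2.0]
width: -0.0004
t 13.73 rel hinge x,y,z mm -165.7 -0.2 42.5 F [-1.12 -2.74 -1.97] w -0.0
yerr deg 0.03 q [-0.06  0.22 -0.21  1.14 -0.    1.86]
topmost white 144 284 286
144 284 286 | 149 272 303 | 154 272 319 | 159 273 323 | 164 275 325 | 169 275 327 | 
0.5 rim [268. 159.] root [276. 145.] bev [289. 141.]
0.4 rim [266. 163.] root [272. 149.] bev [285. 144.]
0.3 rim [264. 167.] root [269. 153.] bev [282. 147.]
t 13.83 rel hinge x,y,z mm -166.0 -0.1 42.4 F [-0.61 -1.65 -1.58] w 0.0
yerr deg 0.02 q [-0.06  0.22 -0.21  1.14 -0.    1.86]
```

Caught: about 3 N forward and 2 N down on the finger, hood at q≈0.39.

View pics/z9.png

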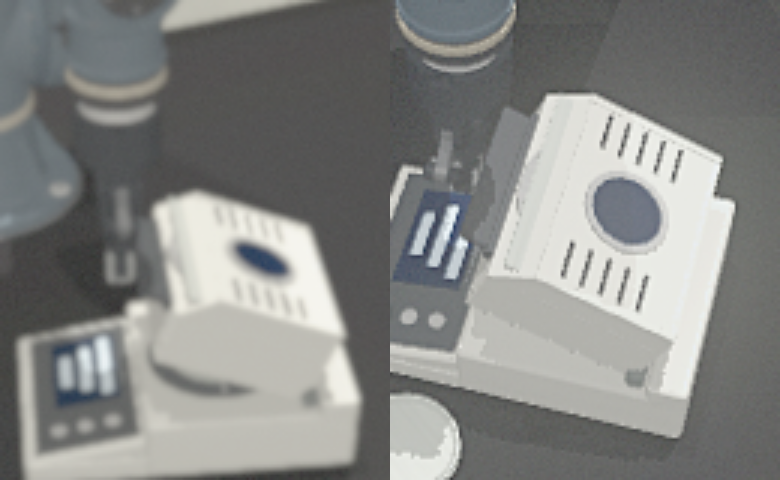

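```bash
python3 -m handwheel '{"linear":[[0,0,0],[0,0,0]],"roll":[0,0],"hand":[-1,-1]}';python3 hq.py 11 0.4 0.3
```

```text
time_s: 14.0
tool_pos: [0.492, -0.031, 0.1274]
tcp_rot: [0.0, 0.985, -0.173, -0.0]
force: [-0.0, -2.3, -1.7]
width: 0.0
topmost white 144 284 286
144 284 286 | 149 272 303 | 154 272 319 | 159 273 323 | 164 275 325 | 169 275 327 | 
0.4 rim [266. 163.] root [272. 149.] bev [285. 144.]
0.3 rim [264. 167.] root [269. 153.] bev [282. 147.]
```

The last picture shows the finger standing in front of and under the lip edge, carrying the hood at q≈0.39. Now ease it down, with the finger retreating forward and descending slightly slower than the lip.

```bash
python3 -m handwheel '{"linear":[[0,0.0016,0.0024],[0,0.0032,0.0048],[0,0.0048,0.0072],[0,0.0064,0.0096],[0,0.008,0.012],[0,0.0095,0.0144],[0,0.011,0.017],[0,0.0125,0.0195],[0,0.014,0.022],[0,0.014,0.022]],"roll":[0,0,0,0,0,0,0,0,0,0],"hand":[-1,-1,-1,-1,-1,-1,-1,-1,-1,-1]}'; python3 go.py;python3 hq.py 12 0.4 0.3 0.2
```

```text
time_s: 14.88
tool_pos: [0.4891, -0.0389, 0.114]
tcp_rot: [0.0, 0.985, -0.173, -0.0]
force: [-0.6, -1.8, -2.3]
width: 0.0001
t 14.88 rel hinge x,y,z mm -174.3 -0.1 29.0 F [-0.59 -1.81 -2.27] w 0.0
yerr deg 0.01 q [-0.08  0.22 -0.24  1.11 -0.    1.84]
topmost white 147 280 285
147 280 285 | 152 269 308 | 157 269 321 | 162 270 323 | 167 272 324 | 172 272 326 | 
0.4 rim [266. 163.] root [272. 149.] bev [285. 144.]
0.3 rim [264. 167.] root [269. 153.] bev [282. 147.]
0.2 rim [263. 172.] root [266. 157.] bev [278. 150.]
```

```bash
python3 -m handwheel '{"linear":[[0,0.0014,0.0025],[0,0.0028,0.005],[0,0.0042,0.0075],[0,0.0056,0.01],[0,0.007,0.0125],[0,0.0083,0.015],[0,0.0096,0.0178],[0,0.0109,0.0205],[0,0.0121,0.0232],[0,0.0132,0.0258],[0,0.0132,0.0258]],"roll":[0,0,0,0,0,0,0,0,0,0,0],"hand":[-1,-1,-1,-1,-1,-1,-1,-1,-1,-1,-1]}'; python3 go.py;python3 hq.py 13 0.3 0.2 0.1
```

```text
time_s: 15.85
tool_pos: [0.4865, -0.0463, 0.0985]
tcp_rot: [0.0, 0.985, -0.173, -0.0]
force: [-1.3, -1.3, -2.6]
width: 0.0002
t 15.85 rel hinge x,y,z mm -182.2 -0.1 13.5 F [-1.34 -1.26 -2.61] w 0.0
yerr deg 0.01 q [-0.09  0.23 -0.28  1.07 -0.    1.82]
topmost white 150 277 284
150 277 284 | 155 267 318 | 160 266 320 | 165 267 321 | 170 268 323 | 175 269 327 | 
0.3 rim [264. 167.] root [269. 153.] bev [282. 147.]
0.2 rim [263. 172.] root [266. 157.] bev [278. 150.]
0.1 rim [263. 176.] root [264. 162.] bev [275. 154.]
```

```bash
python3 -m handwheel '{"linear":[[0,0.001,0.0022],[0,0.002,0.0045],[0,0.003,0.0068],[0,0.004,0.0092],[0,0.0049,0.0115],[0,0.0058,0.0138],[0,0.0067,0.016],[0,0.0076,0.0185],[0,0.0085,0.021],[0,0.0094,0.0235],[0,0.0102,0.026],[0,0.0102,0.026]],"roll":[0,0,0,0,0,0,0,0,0,0,0,0],"hand":[-1,-1,-1,-1,-1,-1,-1,-1,-1,-1,-1,-1]}'; python3 go.py;python3 hq.py 14 0.2 0.1 0.0
```

```text
time_s: 16.9
tool_pos: [0.4844, -0.052, 0.0829]
tcp_rot: [0.0, 0.985, -0.173, -0.0]
force: [-0.8, -2.4, -2.2]
width: -0.0
t 16.9 rel hinge x,y,z mm -188.3 -0.1 -2.1 F [-0.8  -2.42 -2.18] w -0.0
yerr deg 0.02 q [-0.11  0.24 -0.31  1.03 -0.    1.81]
topmost white 153 275 291
153 275 291 | 158 266 317 | 163 264 319 | 168 265 320 | 173 266 326 | 178 268 328 | 
0.2 rim [263. 172.] root [266. 157.] bev [278. 150.]
0.1 rim [263. 176.] root [264. 162.] bev [275. 154.]
0.0 rim [263. 180.] root [263. 166.] bev [272. 157.]
```

```bash
python3 -m handwheel '{"linear":[[0,0.0003,0.0008],[0,0.0006,0.0016],[0,0.0009,0.0024],[0,0.0012,0.0032],[0,0.0015,0.004],[0,0.0018,0.0048],[0,0.0021,0.0056],[0,0.0024,0.0064],[0,0.0027,0.0072],[0,0.003,0.008],[0,0.0033,0.0088],[0,0.0036,0.0096]],"roll":[0,0,0,0,0,0,0,0,0,0,0,0],"hand":[-1,-1,-1,-1,-1,-1,-1,-1,-1,-1,-1,-1]}'; python3 go.py;python3 hq.py 15 0.1 0.05 0.0
```

```text
time_s: 17.95
tool_pos: [0.4839, -0.054, 0.0774]
tcp_rot: [-0.0, 0.985, -0.173, 0.0]
force: [-0.7, -2.4, -3.8]
width: -0.0005
t 17.95 rel hinge x,y,z mm -190.3 -0.3 -7.6 F [-0.74 -2.43 -3.81] w -0.001
yerr deg 0.02 q [-0.11  0.24 -0.32  1.01  0.    1.81]
topmost white 154 274 314
154 274 314 | 159 266 316 | 164 263 318 | 169 264 320 | 174 265 326 | 179 266 328 | 
0.1 rim [263. 176.] root [264. 162.] bev [275. 154.]
0.05 rim [263. 178.] root [263. 164.] bev [274. 155.]
0.0 rim [263. 180.] root [263. 166.] bev [272. 157.]
```

```bash
python3 -m handwheel '{"linear":[[0,0.0003,0.0008],[0,0.0006,0.0016],[0,0.0009,0.0024],[0,0.0012,0.0032],[0,0.0015,0.004],[0,0.0018,0.0048],[0,0.0021,0.0056],[0,0.0024,0.0064],[0,0.0027,0.0072],[0,0.003,0.008],[0,0.0033,0.0088],[0,0.0036,0.0096]],"roll":[0,0,0,0,0,0,0,0,0,0,0,0],"hand":[-1,-1,-1,-1,-1,-1,-1,-1,-1,-1,-1,-1]}'; python3 go.py;python3 hq.py 16 0.1 0.05 0.0
```

```text
time_s: 19.0
tool_pos: [0.483, -0.056, 0.0716]
tcp_rot: [-0.0, 0.985, -0.173, -0.0]
force: [-1.4, -3.8, -1.8]
width: -0.0001
t 19.0 rel hinge x,y,z mm -192.5 -0.2 -13.4 F [-1.37 -3.82 -1.76] w -0.0
yerr deg 0.02 q [-0.12  0.25 -0.33  1.    0.    1.8 ]
topmost white 154 308 310
154 308 310 | 159 269 315 | 164 263 317 | 169 263 318 | 174 264 326 | 179 265 328 | 
0.1 rim [263. 176.] root [264. 162.] bev [275. 154.]
0.05 rim [263. 178.] root [263. 164.] bev [274. 155.]
0.0 rim [263. 180.] root [263. 166.] bev [272. 157.]
```

```bash
python3 -m handwheel '{"linear":[[0,0.0002,0.0004],[0,0.0004,0.0008],[0,0.0006,0.0012],[0,0.0008,0.0016],[0,0.001,0.002],[0,0.0012,0.0024],[0,0.0014,0.0028],[0,0.0016,0.0032],[0,0.0018,0.0036],[0,0.002,0.004],[0,0.0022,0.0044],[0,0.0024,0.0048]],"roll":[0,0,0,0,0,0,0,0,0,0,0,0],"hand":[-1,-1,-1,-1,-1,-1,-1,-1,-1,-1,-1,-1]}'; python3 go.py;python3 hq.py 17 0.05 0.0
```

```text
time_s: 20.05
tool_pos: [0.4831, -0.0571, 0.069]
tcp_rot: [-0.0, 0.985, -0.173, 0.0]
force: [0.1, 0.5, -0.7]
width: 0.0004
t 20.05 rel hinge x,y,z mm -193.5 -0.6 -16.0 F [ 0.07  0.47 -0.7 ] w 0.0
yerr deg 0.04 q [-0.12  0.25 -0.33  0.99  0.    1.8 ]
topmost white 154 310 310
154 310 310 | 159 269 315 | 164 263 316 | 169 262 318 | 174 263 326 | 179 264 328 | 
0.05 rim [263. 178.] root [263. 164.] bev [274. 155.]
0.0 rim [263. 180.] root [263. 166.] bev [272. 157.]
```

The force is gone, so the hood rests shut. I'll back off slowly, then leave upward.

```bash
python3 -m handwheel '{"linear":[[0,0.0005,0],[0,0.001,0],[0,0.0015,0],[0,0.003,0],[0,0.01,0],[0,0.04,0],[0,0.08,0],[0,0.12,-0.05],[0,0.12,-0.12],[0,0.12,-0.2],[0,0.12,-0.27],[0,0.12,-0.3]],"roll":[0,0,0,0,0,0,0,0,0,0,0,0],"hand":[-1,-1,-1,-1,-1,-1,-1,-1,-1,-1,-1,-1]}'; python3 go.py
python3 hq.py 18 0.05 0.0
python3 - <<'E'
from cap import *
import numpy as np
d=cap('side','d18')['img'].astype(int);a=cv2.imread('pics/d0.png')[:,:,::-1].astype(int)
s=cv2.imread('pics/s18.png').astype(int);s0=cv2.imread('pics/s0.png').astype(int)
# centroids of bright loose things, side view, start vs now
for nm,(x0,y0,x1,y1) in dict(spatula=(200,148,224,210),dishes=(223,220,266,258),jar=(82,213,122,255),vessel=(88,165,135,213),clampa=(406,142,450,188),clampb=(425,185,480,228)).items():
    o=[]
    for im in(a,d):
        m=(im[y0:y1,x0:x1].max(2)>80);ys,xs=np.nonzero(m);o+=[xs.mean()+x0,ys.mean()+y0,m.sum()]
    print(nm,np.round(o,1))
s17=cv2.imread('pics/s17.png').astype(int);print('hood change s17->s18',np.abs(s17-s)[150:215,265:340].mean().round(2))
E
```

```text
time_s: 21.1
tool_pos: [0.4586, -0.1258, 0.2531]
tcp_rot: [0.0, 0.985, -0.173, 0.002]
force: [-0.3, -0.6, 0.7]
width: -0.0003
t 21.1 rel hinge x,y,z mm -266.4 -1.0 168.1 F [-0.33 -0.55  0.66] w -0.0
yerr deg -0.02 q [-0.27  0.14  0.01  1.44  0.    1.65]
topmost white 154 310 310
154 310 310 | 159 269 315 | 164 263 316 | 169 262 318 | 174 263 326 | 179 264 328 | 
0.05 rim [263. 178.] root [263. 164.] bev [274. 155.]
0.0 rim [263. 180.] root [263. 166.] bev [272. 157.]
spatula [212.7 182.  259.  212.9 182.1 236. ]
dishes [ 244.1  238.2 1083.   244.1  238.2 1081. ]
jar [101.8 234.2 822.  101.8 234.2 820. ]
vessel [110.8 187.6 963.  110.8 187.6 960. ]
clampa [430.3 161.5 597.  430.4 161.5 590. ]
clampb [449.5 211.2 652.  449.5 211.2 654. ]
hood change s17->s18 2.38
```

```bash
python3 -m handwheel '{"linear":[[0,0,0],[0,0,0],[0,0,0],[0,0,0]],"roll":[0,0,0,0],"hand":[-1,-1,-1,-1]}' && python3 -c "
from cell import manip; print(manip.job_done())"
```

```text
time_s: 21.53
tool_pos: [0.4574, -0.1249, 0.2476]
tcp_rot: [-0.0, 0.985, -0.173, -0.001]
force: [-0.2, 0.3, -1.2]
width: -0.0001
the job is handed in; nothing more can be done
None
```

The hood is shut and the job is handed in at about 21.5 s; no verdict was reported. I tipped it with the closed fingertips behind the lip, let it fall free from about 0.97 rad, and caught it at about 0.39 rad with a finger under the lip edge. I then eased it down over about 6 s and took the hand away.

**Last checks:**
- **Shutting:** measured force stayed under about 5 N at every reading. It dropped to noise level as the hood shut, so I saw no sign of a bump.
- **Hood position:** its outline in the scene camera was the same before and after I withdrew, and matched shut to about a pixel. That camera resolves roughly 0.02–0.03 rad, about the size of the 0.025 rad limit, so it does not prove it on its own. The finger's position when the force dropped off also agrees with shut.
- **Loose things:** the dishes, spatula, jar, vessel and both clamp halves moved less than 0.3 pixel in the side camera.

**What disagreed:** the cameras put the fingertips about 30–37 mm above the reported tool point. My first push passed just over the lip without touching the hood. I lowered the hand and repeated it, and used the measured offset for the catch.

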